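Seat the dome stake in the bench holder by feel and lock it

TASK

Take the brass-domed stake out of the wooden stand, feel gently with its shank over the black floor of the well in the grey holder until it drops into the hidden hole, and let it down fully home and upright. Then push the red clamp lever all the way over to lock it, let go, and leave everything else where it is. Never bear hard on the holder with the stake: about 1 kg of weight is plenty.

Things in the scene. Friction and masses are not known exactly. Their poses are not given: they have to be found in the camera images.
- dome_stake: The stake to seat: a steel forming tool 103 mm long, 200 to 310 g, standing in the stand, head up. Origin at the shank's tip (bottom centre), z up along it. From the tip: round 12 mm shank, 0 to 45 mm, its foot bevelled 1.5 mm wide over 2 mm; square steel neck 22 x 22 mm, sides along the body's x and y, 45 to 90 mm (grip here, best at 70 mm); round brass dome head 22 mm across, 90 to 103 mm.
- dome_stake_tip (a point): Tip of the dome stake's shank (bottom centre, same as its body's origin).
- flat_stake: Bystander: dark steel stake with a flat square top, 96 mm long, in the stand; leave it. Same build as the dome stake (12 mm round shank, 22 mm square neck, 250 g); origin at the tip of the shank.
- cone_stake: Bystander: steel stake with a cone head, 118 mm long, in the stand; leave it. Same build as the dome stake (12 mm round shank, 22 mm square neck, 250 g); origin at the tip of the shank.
- stand: Fixed wooden stand 70 x 200 x 40 mm (its x, y, z), origin at the centre of its underside. Three upright square holes 14.5 mm wide, 30 mm deep, at y = -65, 0, +65 mm, hold the three stakes in any order: the shank tips stand 10 mm above the table, so a stake must rise 30 mm to be out.
- holder: Fixed grey steel block, 100 x 180 x 44 mm (x, y, z), origin at the centre of its underside. In its top, centred at y = -45 mm, is a round well 40 mm across, 10 mm deep, with a flat black floor that hides the blind hole for the shank. Seated, the shank tip is 10 to 12 mm above the table and the neck clears the block's top by 11 to 13 mm. Stake and holder: under 25 N between them.
- well (a point): Centre of the well's black floor, 34 mm above the table. NOT the hole: the black, blind hole, 13.5 mm across, edge bevelled 1.5 mm, 22 mm deep, lies 4 to 8 mm (centre to centre) from here in an unknown direction, black on black. Floor and hole are rubber-mounted: pressed, they give from about 1 N, then about 1 mm for every 2 N, to a stop at 5 mm; no give sideways.
- clamp (a joint): Red clamp lever on the holder's top at its y = +50 mm, pivoting about the holder's y axis: 0 = open, leaning to the holder's -x; grows as it swings to the holder's +x; 1.0 rad = fully over, locked. Starts at 0 to 0.15. It stays where it is left; a sideways push of a few newtons near its tip moves it. It stays open until the stake is seated.
- clamp_tip (a point): Free end of the clamp lever (60 mm long); starts on the -x side of its pivot and ends the same distance on the +x side.
- mallet: Bystander: small hammer lying on the far side; leave it.
- bowl: Bystander: copper bowl lying upside down, 90 mm across, 40 mm tall; leave it.
- tin: Bystander: flat yellow box 70 x 100 x 18 mm near the robot; leave it.
- file: Bystander: flat file with a wooden handle; leave it.
- jar: Bystander: amber jar 52 mm across, 70 mm tall; leave it.
- bench_block: Bystander: steel block 60 x 60 x 22 mm; leave it.

How it is judged:
On the way, in this order (a step that is already met when the one before it is completed fails the run):
1. the dome stake is lifted clear of its stand (height (world z) of dome_stake_tip above 0.045 m), for 0.1 s.
2. the dome stake's shank is fully home in the holder's hole, upright, with the clamp lever still open (z of dome_stake_tip in the frame of holder between 0 and 0.015 m and horizontal distance between dome_stake_tip and well below 0.013 m and angle between dome_stake's own z axis and vertical below 0.12 rad and value of joint clamp below 0.3 rad), for 0.3 s.
3. the clamp lever is pushed fully over (value of joint clamp above 0.9 rad), for 0.2 s.
At the end, for the whole second after the job is handed in: The dome stake stands at rest, released, in the holder's hole: shank tip less than 15 mm above the holder's underside (fully home is 12 mm), within 13 mm of the well's centre, tilted less than 0.12 rad; the clamp lever is over beyond 0.9 rad (z of dome_stake_tip in the frame of holder between 0 and 0.015 m and horizontal distance between dome_stake_tip and well below 0.013 m and angle between dome_stake's own z axis and vertical below 0.12 rad and value of joint clamp above 0.9 rad and linear speed of dome_stake below 0.02 m/s); the robot touches nothing.
It fails at once if the dome stake is pressed on the holder with more than 25 N (contact force between dome_stake and holder above 25 N).
It fails at once if another stake is moved by more than 20 mm (distance of any of flat_stake, cone_stake from where it was at the start of the episode above 0.02 m).
It fails at once if a tool or other thing on the bench is moved by more than 20 mm (distance of any of mallet, bowl, tin, file, jar, bench_block from where it was at the start of the episode above 0.02 m).
It also fails if it takes over 64 s, if anything falls off the work surface, if the arm or the gripper's body presses on something with over 40 N, if the wrist force passes 120 N, or if a joint passes its speed limit or range.

ROBOT

A 6-joint arm with a two-finger parallel gripper is mounted at the origin on the work surface. World frame = base frame: x ahead of the robot, y to its left, z up, the work surface at z = 0. Lengths are in m, angles in rad, forces in N, time in s.
With the tool pointing down it reaches from about 0.3 to 0.875 m from the base axis. Payload 6.4 kg.
Tool frame: the origin (TCP) lies at the very end of the fingers, on their centre line; the grasp point (between the pads) lies 19 mm behind it; x points along the fingers, y is the direction in which the jaws open and shut, and the axes are right-handed (so a half turn about x gives the same grasp; the last joint's range is limited). The gripper opens to 88 mm and grips with 3 to 60 N. Pads are 18 mm wide; open, the fingers measure 123 mm over their backs; the gripper's body (75 mm by 187 mm) begins 45 mm behind the grasp point.
Start: joints at [-1.4, 0.181, 1.607, -0, 1.354, -0.206], TCP at [0.212, -0.535, 0.239] pointing down, gripper open.
Joint ranges: [-2.99, 2.99], [-0.89, 2.07], [0.3, 2.58], [-1.14, 4.28], [0, 2.63], [-3.12, 3.12]. Speed limits (rad/s): [2.57, 2.57, 3.01, 3.14, 3.14, 3.14].

INTERFACE

Orientations are given as a unit quaternion [w, x, y, z].
In Python, from workcell import robot gives the robot as it stands.
- The arm moves only by the tool servo_tool, never from a script. Its argument "deltas" is a list of rows, each an object with "translation": the shift along the tool's x, y, z in mm, a list of three; "turn": the turn, a rotation vector about the tool's x, y, z in degrees, a list of three; "jaw": the opening in per cent of the stroke, from 0 (shut) to 100 (fully open). A call has 1 to 12 rows; each row is the pose to reach, as a shift and turn from the pose measured when the call began, along the tool's axes at that moment; what a row does not reach only later rows make up. A row lasts 1/8 s, in which the tool goes at most 62.5 mm and 10.7 degrees, less where a joint would pass 70% of its speed; a pose out of reach is approached as far as the arm can. A call with a gripper value outside its range is refused whole. The fingers move at their own pace and stop on an object; the grip force is fixed at half the most. Time passes only in rows, so rows that repeat a pose let the fingers close. It gives the time, the measured TCP pose, the force and the opening at its end, in the units of the state.
- robot.read_state(): the state, without advancing time (a new reading comes with each control period).
- robot.get_image(name): name is "side" or "top"; returns a dict with "frame" (400x640x3 uint8, blue, green, red), "depth" (400x640 float32, m along the optical axis (not along the pixel's ray), 0 where there is no reading), "fovy" (degrees; the focal length in pixels is half the picture's height over the tangent of half this angle, whatever the lens; pixels are square), "cx", "cy" (the principal point, pixels), "pose" (4x4, takes a point from camera to world coordinates). Camera axes: x right, y down, z forward; pixel columns grow to the right and rows downward; lengths in m; the calibration is good to about 2 mm. A picture is of the moment at which its call begins.
- robot.hand_in(): hands the job in, once; it reports no verdict.
The state is a dict: "clock": time; "q": joint angles; "joint_vel": joint speeds; "joint_torque": joint torques, N m; "eef_pos": TCP position; "orientation": TCP orientation; "force": force on the tool from outside, world axes, zero at the start; "torque": the same for the moment, N m; "gripper_width": finger opening in m.
Only numpy, scipy, OpenCV 4.12 (cv2) and the standard library are available. Lean on these libraries where they do the work, as an engineer would, in place of code of your own. Each camera call takes 0.05 s, during which the arm holds its last target.

## Working session

There is one attempt and no reset: what is moved stays moved. The work goes in short steps, Python scripts to look and compute and a tool call to move; the robot and the scene stay as the last step left them, time stands still between calls to the robot, and variables do not carry over. Pictures are saved under pics/ and viewed, and the job is handed in when it is done.

Besides the shell and the picture viewer there is one more tool, called after ">>>" as name(argument=value, ...) on one line, values as JSON. servo_tool: Moves the arm, as the interface text tells. Its arguments: {"type":"object","properties":{"deltas":{"type":"array"}},"required":["deltas"]}

```bash
mkdir -p pics
cat > h.py <<'E'
import numpy as np, cv2
from workcell import robot
def K(im):
    f=200/np.tan(np.radians(im['fovy'])/2); return f,im['cx'],im['cy']
def ray(im,u,v,z):
    f,cx,cy=K(im); P=np.array(im['pose']); d=P[:3,:3]@np.array([(u-cx)/f,(v-cy)/f,1]); o=P[:3,3]
    return o+d*(z-o[2])/d[2]
def cloud(im):
    f,cx,cy=K(im); P=np.array(im['pose']); D=im['depth']; v,u=np.mgrid[0:D.shape[0],0:D.shape[1]]
    X=np.stack([(u-cx)/f*D,(v-cy)/f*D,D],-1); return X@P[:3,:3].T+P[:3,3]
def proj(im,p):
    f,cx,cy=K(im); P=np.array(im['pose']); c=P[:3,:3].T@(np.array(p)-P[:3,3]); return c[0]/c[2]*f+cx,c[1]/c[2]*f+cy
E
python3 - <<'E'
from h import *
import pickle
for n in ['side','top']:
    im=robot.get_image(n); cv2.imwrite(f'pics/{n}0.png',im['frame']); pickle.dump(im,open(n+'0.pkl','wb'))
    print(n,im['fovy'],im['cx'],im['cy'],np.round(im['pose'],3).tolist(), im['depth'].shape)
print(robot.read_state())
E
```

```text
side 47.78122244333939 320.7529097540648 195.95964041422906 [[-0.553, -0.457, 0.697, -0.263], [-0.833, 0.294, -0.468, 0.488], [0.009, -0.84, -0.543, 0.714], [0.0, 0.0, 0.0, 1.0]] (400, 640)
top 44.26656042132885 317.31990508164193 204.76044861065483 [[0.01, -0.998, 0.061, 0.403], [-1.0, -0.009, 0.011, -0.045], [-0.01, -0.061, -0.998, 1.609], [0.0, 0.0, 0.0, 1.0]] (400, 640)
{'clock': 0.1, 'q': array([-1.40029963e+00,  1.81448342e-01,  1.60787783e+00, -1.20470398e-05,
        1.35376281e+00, -2.06298318e-01]), 'joint_vel': array([-0.00071818, -0.00058901, -0.00200774,  0.00021964,  0.0003784 ,
        0.00091423]), 'joint_torque': array([-2.33288010e-04, -4.34822416e+01, -3.42693794e+01,  7.03160162e-02,
        3.40215478e-02, -3.82391693e-05]), 'eef_pos': array([ 0.2115011 , -0.53419658,  0.23792515]), 'orientation': array([ 0.13190234,  0.69459991,  0.13296038, -0.69458929]), 'force': array([ 0.33054532, -0.0409965 ,  0.04658291]), 'torque': array([-0.01180375, -0.06274146, -0.01104206]), 'gripper_width': 0.08825170552124349}
```

View pics/side0.png

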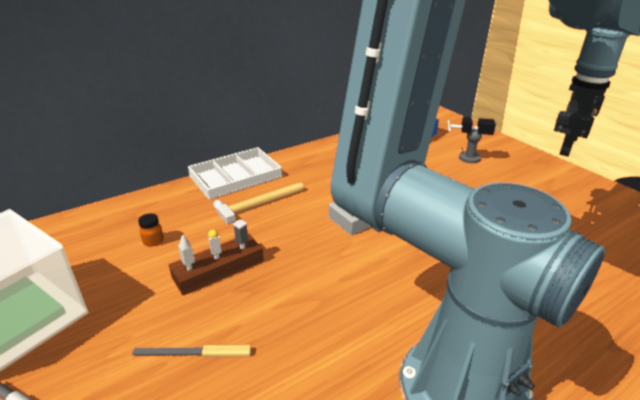

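View pics/top0.png

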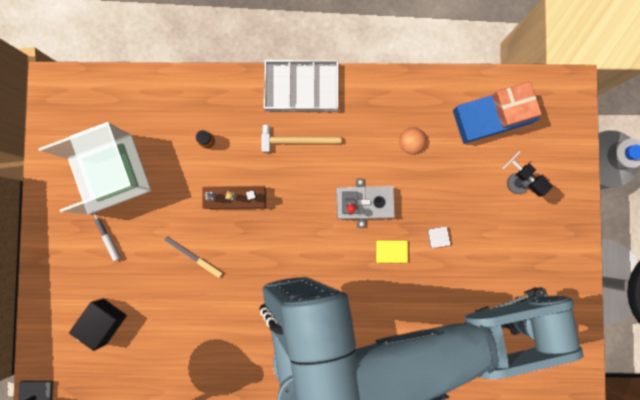

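The side view shows the stand at (215,265) with the brass dome in the middle at (214,235). The arm hides the holder there. In the top view the stand is at (234,197), and the holder at (366,203) has its well at about (379,202) and the red lever at (351,208). I'll zoom in on both.

Run:
```python
from h import *
import pickle
im=pickle.load(open('top0.pkl','rb')); F=im['frame']
a=cv2.resize(F[170:235,195:275],None,fx=5,fy=5,interpolation=cv2.INTER_CUBIC)
b=cv2.resize(F[170:235,325:405],None,fx=5,fy=5,interpolation=cv2.INTER_CUBIC)
cv2.imwrite('pics/zt.png',np.hstack([a,b]))
s=pickle.load(open('side0.pkl','rb'))
cv2.imwrite('pics/zs.png',cv2.resize(s['frame'][210:310,150:290],None,fx=5,fy=5,interpolation=cv2.INTER_CUBIC))
C=cloud(im)
def rect(zlo,zhi,box):
    u0,u1,v0,v1=box
    Z=C[v0:v1,u0:u1]; m=(Z[...,2]>zlo)&(Z[...,2]<zhi)
    p=Z[m][:,:2]; r=cv2.minAreaRect((p*1000).astype(np.float32)); print(r,m.sum(),np.median(Z[m][:,2]), p.mean(0))
print('stand');rect(.03,.048,(195,275,180,215))
rect(.02,.048,(195,275,180,215))
print('holder');rect(.035,.05,(330,402,175,232))
rect(.02,.05,(330,402,175,232))
hsv=cv2.cvtColor(F,cv2.COLOR_BGR2HSV)
np.set_printoptions(linewidth=220,precision=0,suppress=True)
print((C[182:224,334:398:2,2]*1000).astype(int))
print((C[188:208,200:270:2,2]*1000).astype(int))
```

```text
stand
((523.3425903320312, 242.7469482421875), (70.72789001464844, 201.90699768066406), 1.1103960275650024) 1131 0.03985546010028829 [0.5219429  0.24027475]
((523.0406494140625, 242.32772827148438), (70.70252990722656, 202.73707580566406), 1.324236273765564) 1154 0.03983172119863143 [0.52170203 0.23930677]
holder
((508.9439697265625, -180.74305725097656), (100.05201721191406, 180.433349609375), 1.986655592918396) 1226 0.043733127904727276 [ 0.50901654 -0.19211469]
((506.546142578125, -180.45501708984375), (142.40660095214844, 179.2439727783203), 0.2812400162220001) 1314 0.043441934253673486 [ 0.5086193  -0.19339444]
[[-9  3  0 ...  0 -2  0]
 [-3  5  1 ...  0 -1 -1]
 [ 2  4  1 ...  0 -2  2]
 ...
 [ 2  2 -1 ...  0 -6  2]
 [ 1  1  3 ...  5  9 -4]
 [ 1 -3 -3 ... -1 -3  0]]
[[  -4   44   43   41   42   38   36   44   38   48   39   39   41   41   40   40   37   37   45   40   45   42   41   43   42   38   37   36   39   35   39 1608   39   -3    0]
 [  -1   43   37   40   41   41   48   37   42   42   35   38   40   37   35   43   39   38   42   40   39   43   46   38   44   39   39   40 
[... 2540 characters left out ...]
  41   42   34   35   41   44   35   38   41   40   51   33   40   36   42   43   42   39   38   40   41   39   41   37   35   39   39   36   32   43   46   -2    0]
 [   6   43   42   40   44   37   39   32   40 1608   46   47   36   33   40   37   37   40   41   42   38   33   40   42   37   35   38   38   37   44   39   40   38    1    3]
 [   2   40   37   40   35   36   42   37   42   40   38   36   39   35   37   40   48   39   42   39   40   40   44   44   42   44   37   39   40   34   37   39   42   -1    2]
 [   0   45   38   48   40   44   44   35   42   44   37   36   41   38   39   43   38   41   40   46   41   40   44   40   33   37   33   34   34   36   32   23   27   -1    0]]
```

View pics/zt.png

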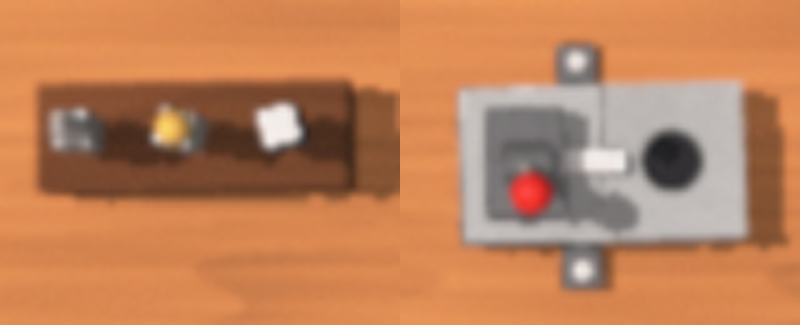

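View pics/zs.png

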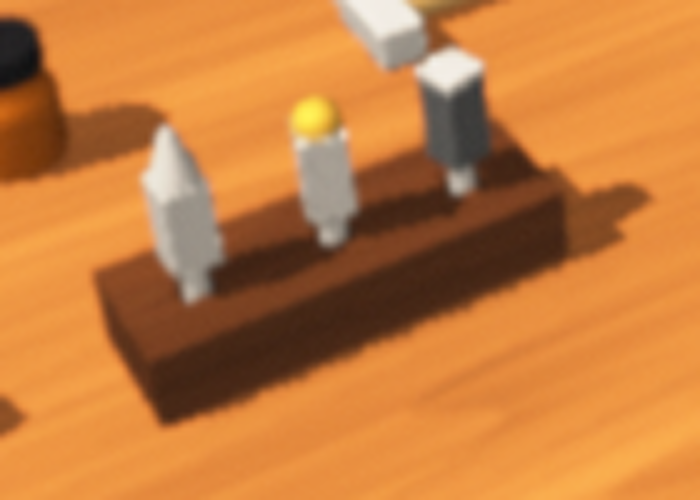

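Run:
```python
from h import *
import pickle
from scipy.spatial.transform import Rotation as R
av={}
for n in ['side','top']:
    L=[robot.get_image(n) for _ in range(6)]
    im=L[0]; im['avg']=np.mean([l['frame'].astype(float) for l in L],0)
    D=np.stack([l['depth'] for l in L]); im['depth']=np.median(D,0)
    pickle.dump(im,open(n+'A.pkl','wb')); av[n]=im
t,s=av['top'],av['side']
def big(im,u0,u1,v0,v1,k,fn):
    cv2.imwrite(fn,cv2.resize(np.clip(im['avg'][v0:v1,u0:u1],0,255).astype(np.uint8),None,fx=k,fy=k,interpolation=cv2.INTER_CUBIC))
big(t,218,242,184,208,24,'pics/yt.png'); big(s,200,232,222,264,14,'pics/ys.png')
# brass
for n,im,(u0,u1,v0,v1) in [('top',t,(218,242,184,208)),('side',s,(200,232,222,264))]:
    F=im['avg'].astype(np.uint8); h=cv2.cvtColor(F,cv2.COLOR_BGR2HSV)[v0:v1,u0:u1]
    m=((h[...,0]>17)&(h[...,0]<32)&(h[...,1]>110)&(h[...,2]>120)).astype(np.uint8)
    M=cv2.moments(m,True); u,v=M['m10']/M['m00']+u0,M['m01']/M['m00']+v0
    print(n,M['m00'],u,v,[np.round(ray(im,u,v,z),4) for z in (.100,.107,.113)])
# well
F=t['avg'].astype(np.uint8); g=cv2.cvtColor(F,cv2.COLOR_BGR2GRAY)[180:226,366:398]
m=(g<85).astype(np.uint8); n,l,st,c=cv2.connectedComponentsWithStats(m)
for i in range(1,n):
    if st[i,4]>30: u,v=c[i]+[366,180]; print('well',st[i],u,v,ray(t,u,v,.044),ray(t,u,v,.034))
h=cv2.cvtColor(F,cv2.COLOR_BGR2HSV)
m=(((h[...,0]<6)|(h[...,0]>174))&(h[...,1]>180)).astype(np.uint8); m[:, :325]=0;m[:,405:]=0;m[:180]=0;m[230:]=0
vv,uu=np.nonzero(m); print('ball',uu.mean(),vv.mean(),len(uu),[ray(t,uu.mean(),vv.mean(),z) for z in(.09,.1,.11)])
C=cloud(t); print('ball z',np.sort(C[vv,uu,2]))
# rects from averaged depth
for nm,b in [('stand',(195,275,180,215)),('holder',(330,402,180,226))]:
    Z=C[b[2]:b[3],b[0]:b[1]]; lo=.036 if nm=='holder' else .034; mm=(Z[...,2]>lo)&(Z[...,2]<.05)
    m8=cv2.morphologyEx(mm.astype(np.uint8),cv2.MORPH_OPEN,np.ones((5,5)))>0
    print(nm,cv2.minAreaRect((Z[m8][:,:2]*1000).astype(np.float32)))
# side-view dome depth cloud
st=robot.read_state(); print(R.from_quat(np.roll(st['orientation'],-1)).as_matrix().round(3),st['eef_pos'])
```

```text
top 23.0 228.7826086956522 194.91304347826087 [array([0.5226, 0.2444, 0.1   ]), array([0.522, 0.243, 0.107]), array([0.5215, 0.2419, 0.113 ])]
side 71.0 212.32394366197184 233.1549295774648 [array([0.5295, 0.2437, 0.1   ]), array([0.5205, 0.2465, 0.107 ]), array([0.5128, 0.2489, 0.113 ])]
well [ 8 17 11 10 91] 378.86813186813185 201.60439560439562 [ 0.5097869  -0.22420559  0.044     ] [ 0.51046938 -0.2253503   0.034     ]
ball 350.8 208.075 40 [array([ 0.48583941, -0.13233885,  0.09      ]), array([ 0.48529396, -0.13176443,  0.1       ]), array([ 0.48474851, -0.13119001,  0.11      ])]
ball z [0.12683207 0.12807067 0.12885479 0.12893444 0.12926977 0.12934602
 0.12940459 0.13071849 0.13093356 0.13156039 0.13159264 0.13179026
 0.13183929 0.13186972 0.13195945 0.13216772 0.13223276 0.13238714
 0.13265992 0.13294322 0.13310387 0.13313819 0.13316059 0.13332915
 0.13342307 0.133479   0.13382253 0.13393027 0.13416302 0.13431235
 0.13438581 0.13442823 0.13458266 0.13461292 0.13482662 0.1348286
 0.13488084 0.1352079  0.13522335 0.13661788]
stand ((522.8126831054688, 242.31417846679688), (70.03064727783203, 199.9752197265625), 1.4798489809036255)
holder ((509.0184631347656, -180.57363891601562), (100.08831024169922, 180.13966369628906), 1.9451313018798828)
[[ 0.     0.368 -0.93 ]
 [-0.    -0.93  -0.368]
 [-1.     0.     0.   ]] [ 0.21160107 -0.53467687  0.23876323]
```

View pics/yt.png

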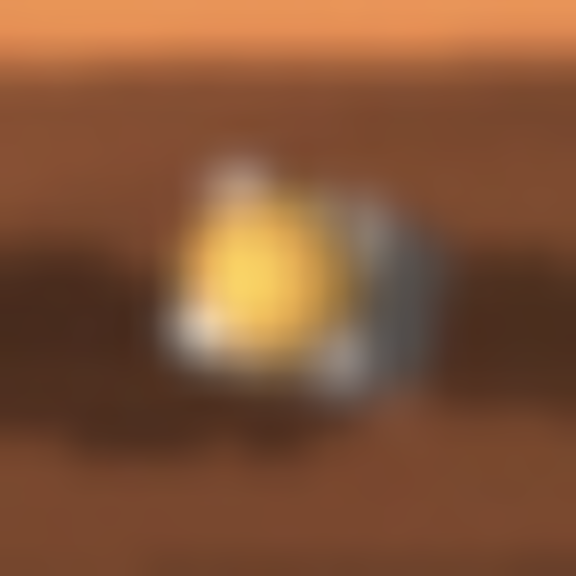

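View pics/ys.png

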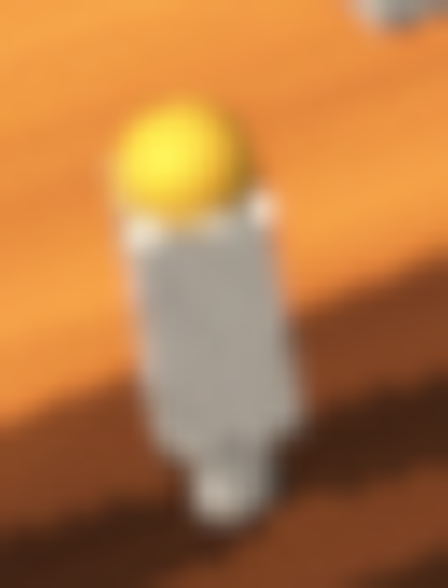

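The zooms show the neck's top corners at about (235,175), (195,330), (345,370) and (370,220), which puts the neck yaw near -15°. So the jaws should close along azimuth -15°. Two methods agree on the well centre, (0.5105, -0.2255). The stake axis is at (0.522, 0.2425). I'll move above the stake now.

>>> servo_tool(deltas=[{"translation":[0,-609,-575],"turn":[-53.4,0,0],"jaw":60},{"translation":[0,-609,-575],"turn":[-53.4,0,0],"jaw":60},{"translation":[0,-609,-575],"turn":[-53.4,0,0],"jaw":60},{"translation":[0,-609,-575],"turn":[-53.4,0,0],"jaw":60},{"translation":[0,-609,-575],"turn":[-53.4,0,0],"jaw":60},{"translation":[0,-609,-575],"turn":[-53.4,0,0],"jaw":60},{"translation":[0,-609,-575],"turn":[-53.4,0,0],"jaw":60},{"translation":[0,-609,-575],"turn":[-53.4,0,0],"jaw":60},{"translation":[0,-609,-575],"turn":[-53.4,0,0],"jaw":60},{"translation":[0,-609,-575],"turn":[-53.4,0,0],"jaw":60},{"translation":[40,-609,-575],"turn":[-53.4,0,0],"jaw":60},{"translation":[70,-609,-575],"turn":[-53.4,0,0],"jaw":60}])

```text
clock: 2.2
eef_pos: [0.4892, 0.1593, 0.2055]
orientation: [0.431, 0.562, 0.43, -0.56]
force: [1.7, -0.6, 0.7]
gripper_width: 0.0528
```

```bash
cat >> h.py <<'E'
from scipy.spatial.transform import Rotation as R
def goto(p,az=None):
    st=robot.read_state(); Rm=R.from_quat(np.roll(st['orientation'],-1))
    t=Rm.inv().apply(np.array(p)-st['eef_pos'])*1000
    M=Rm.as_matrix(); a=np.degrees(np.arctan2(M[1,1],M[0,1]))
    out='t=%s az_now=%.2f'%(t.round(1),a)
    if az is not None:
        c,s=np.cos(np.radians(az)),np.sin(np.radians(az))
        T=R.from_matrix(np.array([[0,c,s],[0,s,-c],[-1,0,0]]))
        # columns: x=(0,0,-1), y=(c,s,0), z=x cross y
        T=R.from_matrix(np.column_stack([[0,0,-1],[c,s,0],np.cross([0,0,-1],[c,s,0])]))
        out+=' turn=%s'%((Rm.inv()*T).as_rotvec(degrees=True).round(2))
    print(out,'clock',round(st['clock'],2),'pos',st['eef_pos'].round(4),'F',st['force'].round(2),'w',round(st['gripper_width'],4))
E
python3 -c "
from h import *
goto([.522,.2425,.16],-15)"
```

```text
t=[ 45.7  10.  -88.8] az_now=-14.97 turn=[ 0.03 -0.06 -0.2 ] clock 2.2 pos [0.4892 0.1593 0.2055] F [ 1.69 -0.58  0.71] w 0.0528
```

>>> servo_tool(deltas=[{"translation":[20,10,-89],"turn":[0,0,0],"jaw":60},{"translation":[46,10,-89],"turn":[0,0,0],"jaw":60},{"translation":[46,10,-89],"turn":[0,0,0],"jaw":60},{"translation":[46,10,-89],"turn":[0,0,0],"jaw":60}])

```text
clock: 2.7
eef_pos: [0.5221, 0.2423, 0.1601]
orientation: [0.432, 0.562, 0.43, -0.56]
force: [-0.3, -0.5, 0.7]
gripper_width: 0.053
```

```bash
python3 -c "
from h import *
s=robot.get_image('side');t=robot.get_image('top')
a=cv2.resize(s['frame'][160:300,130:310],(720,560),interpolation=cv2.INTER_CUBIC)
cv2.imwrite('pics/a1.png',a)
goto([.522,.2425,.066],-15)"
```

```text
t=[95.1 -1.4 -0.2] az_now=-15.03 turn=[-0.03 -0.11 -0.31] clock 2.8 pos [0.5227 0.2419 0.1611] F [0.41 0.44 0.77] w 0.0528
```

View pics/a1.png

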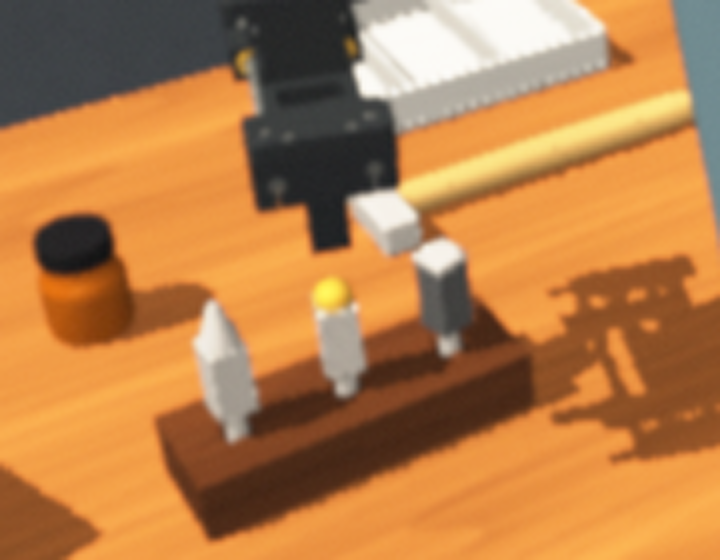

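The side view shows the fingers over the dome at (330,250), with the narrow side of the gripper facing the neighbouring stakes. I'll descend and grip.

>>> servo_tool(deltas=[{"translation":[50,-1,0],"turn":[0,0,-0.3],"jaw":60},{"translation":[85,-1,0],"turn":[0,0,-0.3],"jaw":60},{"translation":[97,-1,0],"turn":[0,0,-0.3],"jaw":50},{"translation":[97,-1,0],"turn":[0,0,-0.3],"jaw":30},{"translation":[97,-1,0],"turn":[0,0,-0.3],"jaw":5},{"translation":[97,-1,0],"turn":[0,0,-0.3],"jaw":5},{"translation":[97,-1,0],"turn":[0,0,-0.3],"jaw":5},{"translation":[97,-1,0],"turn":[0,0,-0.3],"jaw":5}])

```text
clock: 3.8
eef_pos: [0.524, 0.2425, 0.0661]
orientation: [0.431, 0.563, 0.43, -0.559]
force: [0.7, -0.9, 6.3]
gripper_width: 0.022
```

```bash
python3 -c "
from h import *
s=robot.get_image('side')
a=cv2.resize(s['frame'][160:300,130:310],(720,560),interpolation=cv2.INTER_CUBIC)
cv2.imwrite('pics/a2.png',a)
st=robot.read_state();print(st['torque'])
goto([.522,.2425,.066],-15)"
```

```text
[-0.204929   -0.10293036  0.03233837]
t=[ 0.1 -1.9  0.5] az_now=-15.02 turn=[-0.02 -0.19 -0.21] clock 3.85 pos [0.524  0.2425 0.0661] F [-0.26 -0.72  6.77] w 0.0218
```

View pics/a2.png

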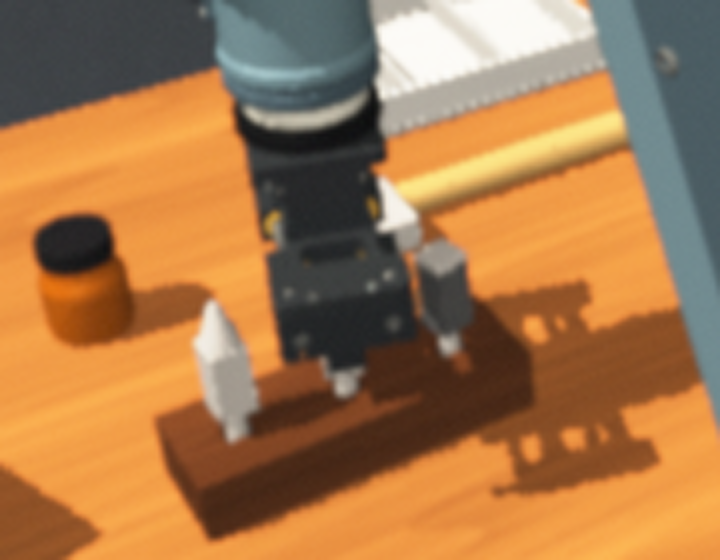

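The stake is gripped: the opening of 22 mm matches the neck, so the faces are aligned. The lever ball top is at about z 0.135, so I'll lift high enough to clear it.

>>> servo_tool(deltas=[{"translation":[-5,0,0],"turn":[0,0,0],"jaw":5},{"translation":[-25,0,0],"turn":[0,0,0],"jaw":5},{"translation":[-50,0,0],"turn":[0,0,0],"jaw":5},{"translation":[-90,0,0],"turn":[0,0,0],"jaw":5},{"translation":[-140,0,0],"turn":[0,0,0],"jaw":5},{"translation":[-145,0,0],"turn":[0,0,0],"jaw":5},{"translation":[-145,0,0],"turn":[0,0,0],"jaw":5}])

```text
clock: 4.72
eef_pos: [0.5228, 0.2421, 0.211]
orientation: [0.431, 0.563, 0.43, -0.559]
force: [-0.7, 0.7, -3.8]
gripper_width: 0.0216
```

```bash
python3 -c "
from h import *
s=robot.get_image('side')
a=cv2.resize(s['frame'][120:260,130:310],(720,560),interpolation=cv2.INTER_CUBIC)
cv2.imwrite('pics/a3.png',a)
p=robot.read_state()['eef_pos']; 
print([proj(s,p+[0,0,dz]) for dz in(0,-.054,-.009)])
goto([.5105,-.2255,.211],2)"
```

```text
[(np.float64(208.09203128536396), np.float64(192.64882619562962)), (np.float64(211.28428304048612), np.float64(213.95731304478383)), (np.float64(208.63788381918584), np.float64(196.29242714905004))]
t=[ -2.2 109.9 454.5] az_now=-15.02 turn=[-17.02  -0.11  -0.09] clock 4.78 pos [0.5222 0.2419 0.2096] F [-1.12 -0.3  -3.1 ] w 0.022
```

View pics/a3.png

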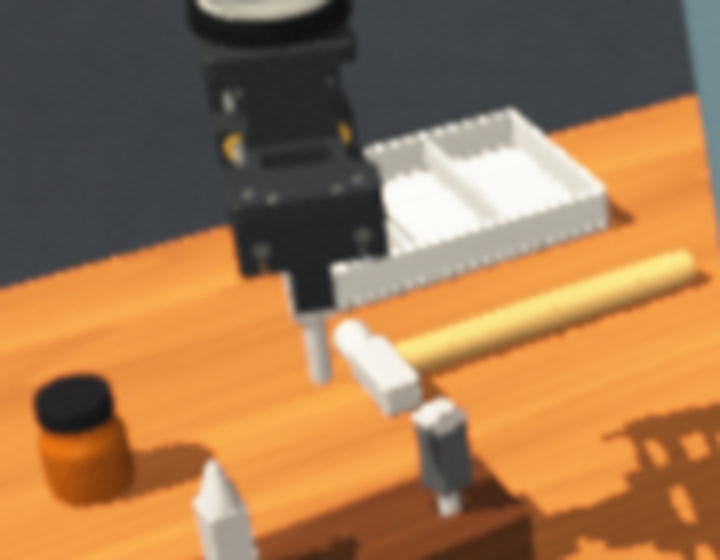

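The stake hangs upright. The shank slope in the picture is 0.147, against 0.15 for a true vertical. I'll carry it over the well.

>>> servo_tool(deltas=[{"translation":[-2,110,454],"turn":[-17,0,0],"jaw":5},{"translation":[-2,110,454],"turn":[-17,0,0],"jaw":5},{"translation":[-2,110,454],"turn":[-17,0,0],"jaw":5},{"translation":[-2,110,454],"turn":[-17,0,0],"jaw":5},{"translation":[-2,110,454],"turn":[-17,0,0],"jaw":5},{"translation":[-2,110,454],"turn":[-17,0,0],"jaw":5},{"translation":[-2,110,454],"turn":[-17,0,0],"jaw":5},{"translation":[-2,110,454],"turn":[-17,0,0],"jaw":5},{"translation":[-2,110,454],"turn":[-17,0,0],"jaw":5},{"translation":[-2,110,454],"turn":[-17,0,0],"jaw":5}])

```text
clock: 6.02
eef_pos: [0.5098, -0.2239, 0.2089]
orientation: [0.507, 0.492, 0.51, -0.49]
force: [-0.2, 1.0, -3.4]
gripper_width: 0.0218
```

Run:
```python
from h import *
import pickle
t=pickle.load(open('topA.pkl','rb')); g=t['avg'].mean(2)
np.set_printoptions(linewidth=200,precision=0,suppress=True)
print(g[194:210,371:388].round(0)); print(proj(t,[.5105,-.2255,.034]))
C=cloud(t); print((C[194:210,371:388,2]*1000).round(0))
goto([.5105,-.2255,.105],2); print(robot.read_state()['q'].round(2))
s=robot.get_image('side'); cv2.imwrite('pics/b1.png',s['frame'])
```

```text
[[184. 182. 182. 183. 184. 183. 182. 180. 180. 182. 185. 186. 187. 186. 186. 187. 188.]
 [184. 183. 182. 182. 179. 172. 162. 154. 152. 159. 171. 179. 184. 186. 187. 187. 188.]
 [184. 184. 180. 174. 158. 133. 113. 103.  99. 109. 126. 147. 170. 181. 186. 187. 188.]
 [184. 183. 176. 154. 120.  83.  61.  55.  56.  62.  77. 101. 134. 164. 182. 186. 187.]
 [183. 181. 164. 124.  78.  47.  37.  36.  38.  44.  52.  65.  94. 136. 172. 185. 186.]
 [180. 175. 148.  93.  50.  37.  34.  33.  34.  39.  46.  51.  67. 108. 156. 180. 185.]
 [171. 166. 127.  71.  41.  37.  36.  35.  34.  39.  46.  50.  56.  87. 137. 176. 186.]
 [153. 156. 112.  60.  44.  41.  37.  36.  37.  41.  47.  50.  52.  72. 124. 174. 188.]
 [143. 152. 109.  59.  48.  46.  43.  41.  43.  46.  50.  50.  52.  69. 121. 174. 189.]
 [142. 157. 123.  68.  49.  50.  50.  47.  48.  49.  50.  50.  53.  78. 130. 176. 189.]
 [151. 168. 143.  85.  50.  49.  51.  50.  49.  50.  51.  51.  60.  96. 147. 180. 189.]
 [174. 180. 163. 116.  69.  51.  50.  50.  49.  50.  51.  56.  80. 125. 166. 185. 190.]
 [186. 187. 179. 153. 110.  74.  57.  52.  5
[... 940 characters left out ...]
]
 [42. 48. 45. 33. 33. 34. 31. 33. 34. 36. 35. 36. 35. 35. 36. 45. 45.]
 [44. 44. 44. 34. 36. 35. 33. 35. 33. 36. 33. 34. 33. 36. 36. 46. 46.]
 [46. 46. 44. 29. 33. 35. 33. 32. 33. 34. 35. 34. 34. 32. 44. 41. 45.]
 [41. 48. 47. 46. 38. 34. 34. 32. 34. 35. 37. 33. 34. 34. 43. 45. 46.]
 [46. 43. 45. 43. 41. 37. 36. 33. 33. 33. 33. 35. 34. 44. 45. 44. 43.]
 [45. 44. 43. 47. 43. 43. 33. 33. 33. 33. 33. 42. 46. 47. 42. 46. 44.]
 [42. 44. 46. 43. 44. 45. 46. 47. 44. 45. 43. 41. 42. 43. 46. 42. 46.]
 [46. 46. 44. 44. 43. 44. 45. 47. 44. 44. 41. 45. 46. 45. 41. 45. 45.]]
t=[104.   1.   2.] az_now=1.97 turn=[-0. -0.  0.] clock 6.03 pos [ 1. -0.  0.] F [-0.  1. -3.] w 0.0218
[-1.  0.  2.  0.  1. -1.]
```

View pics/b1.png

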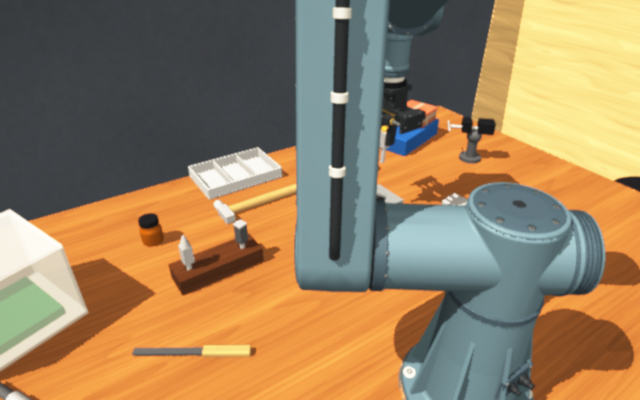

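In the side view the arm hides the holder, with the gripper at about (400,110). The averaged top depth shows a patch at columns 377–380, rows 198–201 reading 10–26 mm against 34 mm for the floor. That is probably the hole, about 6.5 mm from the well centre towards +x. I'll start feeling there.

Run:
```python
from h import *
import pickle
t=pickle.load(open('topA.pkl','rb')); h=ray(t,378.5,199.5,.034); print(h.round(4))
goto([h[0],h[1],.096],2); st=robot.read_state(); print(st['eef_pos'],st['force'],st['q'])
```

```text
[ 0.5172 -0.2242  0.034 ]
t=[113.3   7.1   1.3] az_now=2.03 turn=[ 0.03 -0.22  0.02] clock 6.08 pos [ 0.5101 -0.2235  0.2093] F [-0.22  0.31 -2.58] w 0.0216
[ 0.51014384 -0.22354075  0.20931101] [-0.22370409  0.30699442 -2.57573493] [-0.62774226  0.17018995  1.68088518  0.00298185  1.29312663 -0.66395956]
```

>>> servo_tool(deltas=[{"translation":[40,7,1.3],"turn":[0,-0.2,0],"jaw":5},{"translation":[80,7,1.3],"turn":[0,-0.2,0],"jaw":5},{"translation":[105,7,1.3],"turn":[0,-0.2,0],"jaw":5},{"translation":[113,7,1.3],"turn":[0,-0.2,0],"jaw":5},{"translation":[113,7,1.3],"turn":[0,-0.2,0],"jaw":5},{"translation":[113,7,1.3],"turn":[0,-0.2,0],"jaw":5}])

```text
clock: 6.82
eef_pos: [0.5181, -0.2244, 0.0978]
orientation: [0.51, 0.491, 0.508, -0.491]
force: [0.4, 0.3, -3.4]
gripper_width: 0.0216
```

Run:
```python
from h import *
goto([.5172,-.2242,.09],2);
```

```text
t=[ 7.8 -0.9 -0.2] az_now=2.06 turn=[ 0.06  0.06 -0.09] clock 6.83 pos [ 0.5181 -0.2244  0.0978] F [ 0.4   0.3  -3.38] w 0.0216
```

>>> servo_tool(deltas=[{"translation":[3,-0.9,-0.2],"turn":[0,0,0],"jaw":5},{"translation":[6,-0.9,-0.2],"turn":[0,0,0],"jaw":5},{"translation":[8,-0.9,-0.2],"turn":[0,0,0],"jaw":5},{"translation":[9,-0.9,-0.2],"turn":[0,0,0],"jaw":5},{"translation":[9,-0.9,-0.2],"turn":[0,0,0],"jaw":5}])

```text
clock: 7.45
eef_pos: [0.5172, -0.2242, 0.0887]
orientation: [0.51, 0.491, 0.508, -0.491]
force: [0.6, -0.1, -2.3]
gripper_width: 0.0221
```

>>> servo_tool(deltas=[{"translation":[1.5,0,0],"turn":[0,0,0],"jaw":5},{"translation":[3,0,0],"turn":[0,0,0],"jaw":5},{"translation":[3,0,0],"turn":[0,0,0],"jaw":5},{"translation":[3,0,0],"turn":[0,0,0],"jaw":5}])

```text
clock: 7.95
eef_pos: [0.5174, -0.2242, 0.0856]
orientation: [0.51, 0.491, 0.508, -0.491]
force: [1.2, 0.1, -3.3]
gripper_width: 0.0217
```

The tip is past the floor level with no contact force, so it looks to be entering the hole. I'll continue gently.

>>> servo_tool(deltas=[{"translation":[1.5,0,0],"turn":[0,0,0],"jaw":5},{"translation":[3,0,0],"turn":[0,0,0],"jaw":5},{"translation":[4,0,0],"turn":[0,0,0],"jaw":5},{"translation":[4,0,0],"turn":[0,0,0],"jaw":5}])

```text
clock: 8.45
eef_pos: [0.5174, -0.2241, 0.0816]
orientation: [0.51, 0.491, 0.508, -0.491]
force: [1.7, 0.8, -1.9]
gripper_width: 0.0216
```

>>> servo_tool(deltas=[{"translation":[2,0.5,0],"turn":[0,0,0],"jaw":5},{"translation":[4,0.5,0],"turn":[0,0,0],"jaw":5},{"translation":[5,0.5,0],"turn":[0,0,0],"jaw":5},{"translation":[5,0.5,0],"turn":[0,0,0],"jaw":5}])

```text
clock: 8.95
eef_pos: [0.5177, -0.2241, 0.0763]
orientation: [0.509, 0.491, 0.508, -0.491]
force: [1.0, 1.7, -3.5]
gripper_width: 0.0215
```

>>> servo_tool(deltas=[{"translation":[2,0.2,-0.4],"turn":[0,0,0],"jaw":5},{"translation":[4,0.2,-0.4],"turn":[0,0,0],"jaw":5},{"translation":[6,0.2,-0.4],"turn":[0,0,0],"jaw":5},{"translation":[6,0.2,-0.4],"turn":[0,0,0],"jaw":5}])

```text
clock: 9.45
eef_pos: [0.5178, -0.2236, 0.0701]
orientation: [0.509, 0.491, 0.508, -0.491]
force: [0.1, 0.8, -2.4]
gripper_width: 0.0214
```

>>> servo_tool(deltas=[{"translation":[1,0,-0.2],"turn":[0,0,0],"jaw":5},{"translation":[2,0,-0.2],"turn":[0,0,0],"jaw":5},{"translation":[3,0,-0.2],"turn":[0,0,0],"jaw":5},{"translation":[3,0,-0.2],"turn":[0,0,0],"jaw":5}])

```text
clock: 9.95
eef_pos: [0.5178, -0.2235, 0.0673]
orientation: [0.509, 0.491, 0.508, -0.491]
force: [-0.5, 0.2, -0.2]
gripper_width: 0.0216
```

>>> servo_tool(deltas=[{"translation":[1,0,0],"turn":[0,0,0],"jaw":5},{"translation":[1.5,0,0],"turn":[0,0,0],"jaw":5},{"translation":[1.5,0,0],"turn":[0,0,0],"jaw":5}])

```text
clock: 10.32
eef_pos: [0.5179, -0.2235, 0.066]
orientation: [0.509, 0.491, 0.508, -0.491]
force: [-1.9, 1.9, 1.3]
gripper_width: 0.0216
```

Run:
```python
from h import *
goto([.5172,-.2242,.09],2); print(robot.read_state()['force'])
s=robot.get_image('side'); cv2.imwrite('pics/c1.png',cv2.resize(s['frame'][100:260,340:500],(640,640))[:600])
t=robot.get_image('top'); cv2.imwrite('pics/c2.png',cv2.resize(t['frame'][150:250,300:420],(720,600)))
```

```text
t=[-24.   -0.7   0.6] az_now=2.05 turn=[ 0.05  0.04 -0.08] clock 10.32 pos [ 0.5179 -0.2235  0.066 ] F [-1.93  1.9   1.3 ] w 0.0216
[-1.93080992  1.89813534  1.29619244]
```

View pics/c2.png

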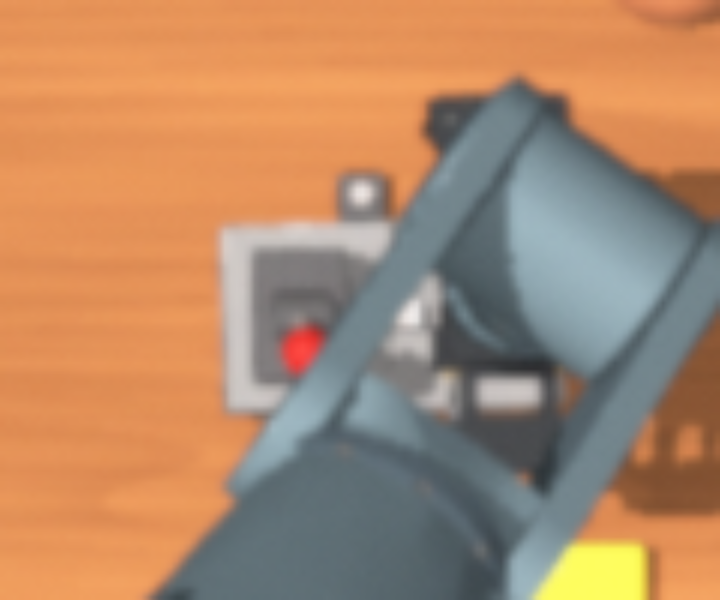

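View pics/c1.png

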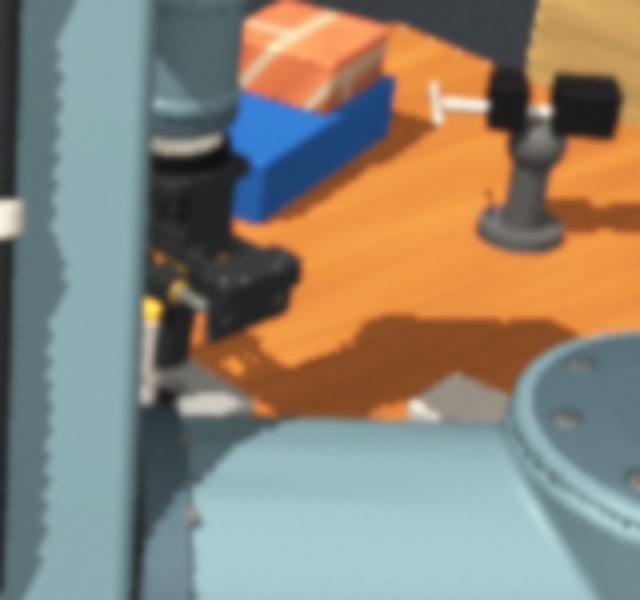

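The top view shows the gripper over the well at (490,370) and the lever still open at (303,350). Only a sliver of the neck shows in the side view. The TCP height (tip about 10 mm) and the roughly 4 N of contact agree with the stake being home. I'll release and rise.

>>> servo_tool(deltas=[{"translation":[-0.5,-0.5,-0.5],"turn":[0,0,0],"jaw":15},{"translation":[-0.5,-0.5,-0.5],"turn":[0,0,0],"jaw":35},{"translation":[-0.5,-0.5,-0.5],"turn":[0,0,0],"jaw":60},{"translation":[-0.5,-0.5,-0.5],"turn":[0,0,0],"jaw":60},{"translation":[-0.5,-0.5,-0.5],"turn":[0,0,0],"jaw":60},{"translation":[-20,-0.5,-0.5],"turn":[0,0,0],"jaw":60},{"translation":[-60,-0.5,-0.5],"turn":[0,0,0],"jaw":60},{"translation":[-120,-0.5,-0.5],"turn":[0,0,0],"jaw":60},{"translation":[-130,-0.5,-0.5],"turn":[0,0,0],"jaw":60},{"translation":[-130,-0.5,-0.5],"turn":[0,0,0],"jaw":60}])

```text
clock: 11.68
eef_pos: [0.5177, -0.2233, 0.1975]
orientation: [0.51, 0.491, 0.507, -0.491]
force: [-0.3, -0.7, -0.6]
gripper_width: 0.0532
```

Run:
```python
from h import *
goto([.44,-.2242,.196],2); print(robot.read_state()['force'])
s=robot.get_image('side'); cv2.imwrite('pics/d1.png',cv2.resize(s['frame'][100:260,340:500],(600,600)))
t=robot.get_image('top'); cv2.imwrite('pics/d2.png',cv2.resize(t['frame'][150:250,300:420],(720,600)))
```

```text
t=[  1.2 -77.7  -1.9] az_now=2.06 turn=[ 0.06  0.14 -0.21] clock 11.68 pos [ 0.5177 -0.2233  0.1975] F [-0.27 -0.73 -0.58] w 0.0532
[-0.2743802  -0.73125662 -0.58124123]
```

View pics/d2.png

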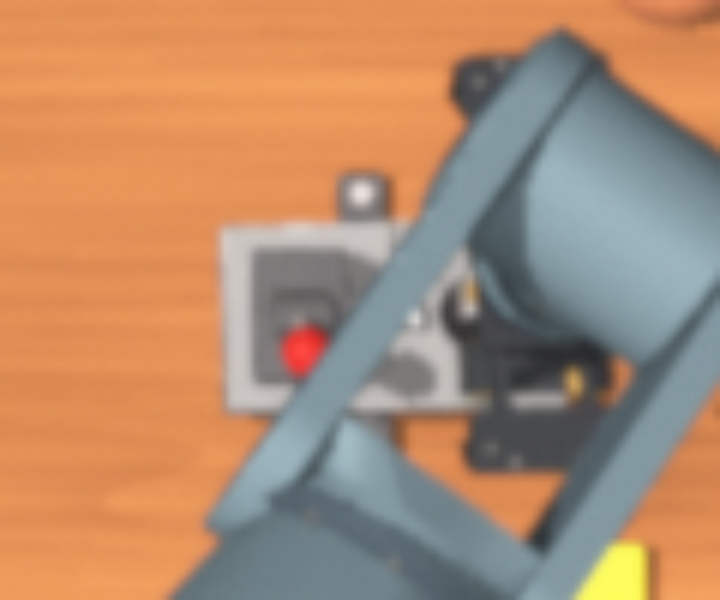

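View pics/d1.png

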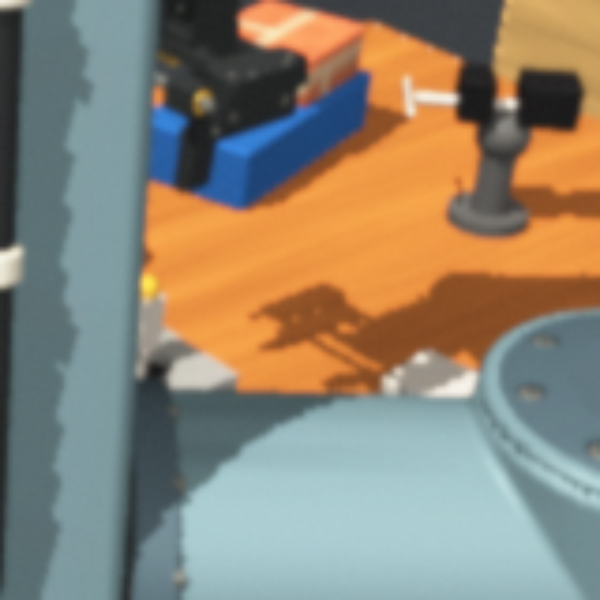

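The dome is visible standing at (150,285) in the side view and (465,300) in the top view, and the gripper is free. The lever ball is at (0.485,-0.131). I'll close the jaws and go behind it on its -x side.

Run:
```python
from h import *
goto([.435,-.131,.196],2)
```

```text
t=[ -1.2 -78.1 -94.3] az_now=2.05 turn=[ 0.05 -0.04  0.02] clock 11.78 pos [ 0.5164 -0.2224  0.1947] F [ 0.05  0.08 -0.08] w 0.0527
```

>>> servo_tool(deltas=[{"translation":[-3,-78,-94],"turn":[0,0,0],"jaw":0},{"translation":[-3,-78,-94],"turn":[0,0,0],"jaw":0},{"translation":[-3,-78,-94],"turn":[0,0,0],"jaw":0},{"translation":[-3,-78,-94],"turn":[0,0,0],"jaw":0},{"translation":[-3,-78,-94],"turn":[0,0,0],"jaw":0}])

```text
clock: 12.4
eef_pos: [0.4358, -0.1322, 0.1977]
orientation: [0.508, 0.491, 0.509, -0.491]
force: [0.4, -0.7, -0.5]
gripper_width: 0.0046
```

Run:
```python
from h import *
goto([.435,-.131,.108],2)
t=robot.get_image('top'); cv2.imwrite('pics/e2.png',cv2.resize(t['frame'][150:250,300:420],(720,600)))
```

```text
t=[89.7 -0.7 -1.1] az_now=2.02 turn=[ 0.02 -0.04  0.03] clock 12.4 pos [ 0.4358 -0.1322  0.1977] F [ 0.39 -0.74 -0.49] w 0.0046
```

View pics/e2.png

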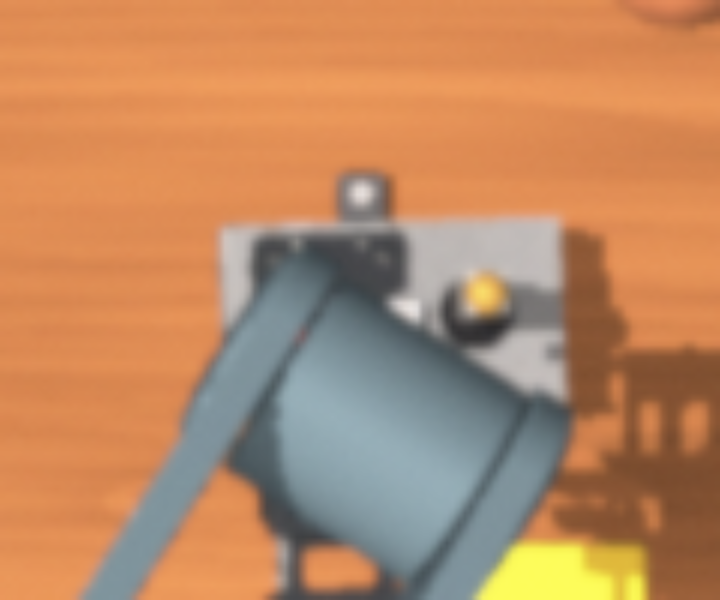

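The stake stands in the well at (485,295). I'll descend behind the lever and push.

>>> servo_tool(deltas=[{"translation":[40,0,-1],"turn":[0,0,0],"jaw":0},{"translation":[80,0,-1],"turn":[0,0,0],"jaw":0},{"translation":[90,0,-1],"turn":[0,0,0],"jaw":0},{"translation":[90,0,-1],"turn":[0,0,0],"jaw":0},{"translation":[90,8,-1],"turn":[0,0,0],"jaw":0},{"translation":[90,15,-1],"turn":[0,0,0],"jaw":0},{"translation":[90,22,-1],"turn":[0,0,0],"jaw":0},{"translation":[90,30,-1],"turn":[0,0,0],"jaw":0},{"translation":[90,36,-1],"turn":[0,0,0],"jaw":0},{"translation":[90,42,-1],"turn":[0,0,0],"jaw":0},{"translation":[90,42,-1],"turn":[0,0,0],"jaw":0}])

```text
clock: 13.82
eef_pos: [0.4781, -0.1296, 0.1075]
orientation: [0.509, 0.491, 0.509, -0.491]
force: [0.2, -0.1, 1.0]
gripper_width: 0.0005
```

Run:
```python
from h import *
goto([.506,-.131,.108],2)
t=robot.get_image('top'); cv2.imwrite('pics/f2.png',cv2.resize(t['frame'][150:250,300:420],(720,600)))
```

```text
t=[-0.5 27.8  2.4] az_now=2.02 turn=[ 0.02 -0.04  0.01] clock 13.82 pos [ 0.4781 -0.1296  0.1075] F [ 0.23 -0.06  0.96] w 0.0005
```

View pics/f2.png

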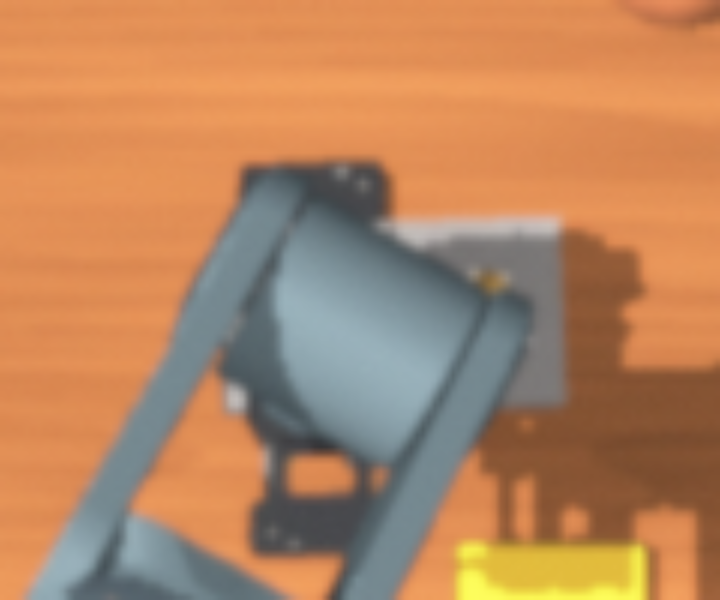

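The arm covers the lever, and the stake at (490,280) is still in place. I'll keep pushing.

>>> servo_tool(deltas=[{"translation":[-0.5,6,1.5],"turn":[0,0,0],"jaw":0},{"translation":[-0.5,12,1.5],"turn":[0,0,0],"jaw":0},{"translation":[-0.5,18,1.5],"turn":[0,0,0],"jaw":0},{"translation":[-0.5,22,1.5],"turn":[0,0,0],"jaw":0},{"translation":[-0.5,22,1.5],"turn":[0,0,0],"jaw":0}])

```text
clock: 14.5
eef_pos: [0.5002, -0.1303, 0.1079]
orientation: [0.509, 0.491, 0.509, -0.491]
force: [-1.1, -0.1, -0.1]
gripper_width: 0.0006
```

>>> servo_tool(deltas=[{"translation":[0,3,0],"turn":[0,0,0],"jaw":0},{"translation":[0,5,0],"turn":[0,0,0],"jaw":0},{"translation":[0,5,0],"turn":[0,0,0],"jaw":0}])

```text
clock: 14.88
eef_pos: [0.5053, -0.13, 0.1078]
orientation: [0.509, 0.491, 0.509, -0.491]
force: [-0.3, 0.3, -0.4]
gripper_width: 0.0004
```

>>> servo_tool(deltas=[{"translation":[0,3,0],"turn":[0,0,0],"jaw":0},{"translation":[0,5,0],"turn":[0,0,0],"jaw":0},{"translation":[0,5,0],"turn":[0,0,0],"jaw":0}])

```text
clock: 15.25
eef_pos: [0.5103, -0.1299, 0.1078]
orientation: [0.508, 0.491, 0.509, -0.491]
force: [-1.7, 0.3, -0.7]
gripper_width: 0.0004
```

>>> servo_tool(deltas=[{"translation":[0,2,0],"turn":[0,0,0],"jaw":0},{"translation":[0,3,0],"turn":[0,0,0],"jaw":0},{"translation":[0,3,0],"turn":[0,0,0],"jaw":0}])

```text
clock: 15.62
eef_pos: [0.5108, -0.1298, 0.1075]
orientation: [0.507, 0.49, 0.511, -0.492]
force: [-13.1, -2.0, 7.5]
gripper_width: 0.0005
```

Run:
```python
from h import *
goto([.506,-.131,.108],2)
t=robot.get_image('top'); cv2.imwrite('pics/g2.png',cv2.resize(t['frame'][150:250,300:420],(720,600)))
s=robot.get_image('side'); cv2.imwrite('pics/g1.png',s['frame'])
```

```text
t=[-0.4 -4.8  1.1] az_now=2.06 turn=[ 0.06 -0.09  0.37] clock 15.62 pos [ 0.5108 -0.1298  0.1075] F [-13.08  -1.99   7.53] w 0.0005
```

View pics/g2.png

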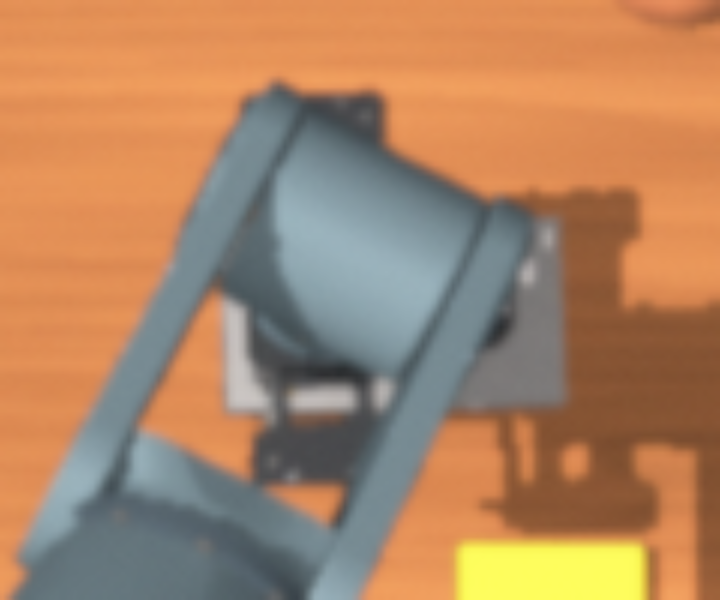

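View pics/g1.png

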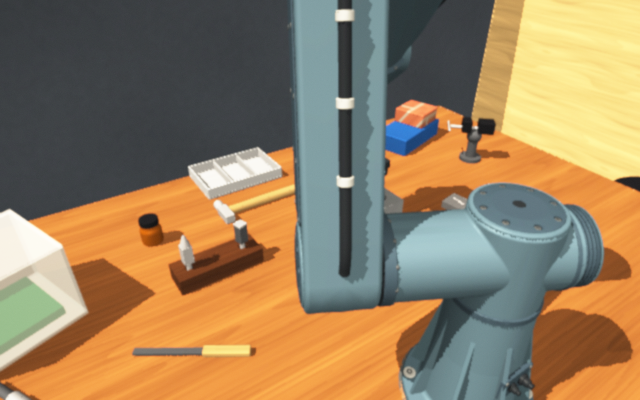

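The push force rose sharply to 13 N, so the lever is on its stop. I'll back off, rise and move clear to check.

>>> servo_tool(deltas=[{"translation":[0,-15,0],"turn":[0,0,0],"jaw":0},{"translation":[0,-40,0],"turn":[0,0,0],"jaw":0},{"translation":[-20,-60,0],"turn":[0,0,0],"jaw":0},{"translation":[-70,-65,0],"turn":[0,0,0],"jaw":0},{"translation":[-130,-65,0],"turn":[0,0,0],"jaw":0},{"translation":[-130,-65,-60],"turn":[0,0,0],"jaw":0},{"translation":[-130,-65,-120],"turn":[0,0,0],"jaw":0},{"translation":[-130,-65,-180],"turn":[0,0,0],"jaw":0},{"translation":[-130,-65,-240],"turn":[0,0,0],"jaw":0},{"translation":[-130,-65,-300],"turn":[0,0,0],"jaw":0},{"translation":[-130,-65,-300],"turn":[0,0,0],"jaw":0},{"translation":[-130,-65,-300],"turn":[0,0,0],"jaw":0}])

```text
clock: 17.23
eef_pos: [0.4361, 0.1675, 0.2386]
orientation: [0.508, 0.489, 0.511, -0.492]
force: [0.1, -0.8, -0.5]
gripper_width: 0.0001
```

Run:
```python
from h import *
L=[robot.get_image('top') for _ in range(6)]; t=L[0]; t['depth']=np.median([l['depth'] for l in L],0)
cv2.imwrite('pics/h2.png',cv2.resize(t['frame'][150:250,300:420],(720,600)))
cv2.imwrite('pics/h3.png',t['frame'])
s=robot.get_image('side'); cv2.imwrite('pics/h1.png',s['frame'])
C=cloud(t); F=t['frame']; h=cv2.cvtColor(F,cv2.COLOR_BGR2HSV)
def blob(m,n,z):
    m=m.copy(); m[:, :325]=0;m[:,405:]=0;m[:180]=0;m[226:]=0
    v,u=np.nonzero(m); print(n,len(u),u.mean(),v.mean(),ray(t,u.mean(),v.mean(),z).round(4),np.percentile(C[v,u,2],[50,90]).round(4))
blob(((h[...,0]<6)|(h[...,0]>174))&(h[...,1]>180),'ball',.124)
blob((h[...,0]>17)&(h[...,0]<32)&(h[...,1]>110)&(h[...,2]>120),'dome',.109)
print(robot.read_state()['force'])
```

```text
ball 30 350.3666666666667 191.63333333333333 [ 0.5338 -0.1288  0.124 ] [0.1288 0.1316]
dome 27 380.55555555555554 198.4814814814815 [ 0.515  -0.2219  0.109 ] [0.112  0.1147]
[-0.91025257 -0.16393776  0.19509117]
```

View pics/h2.png

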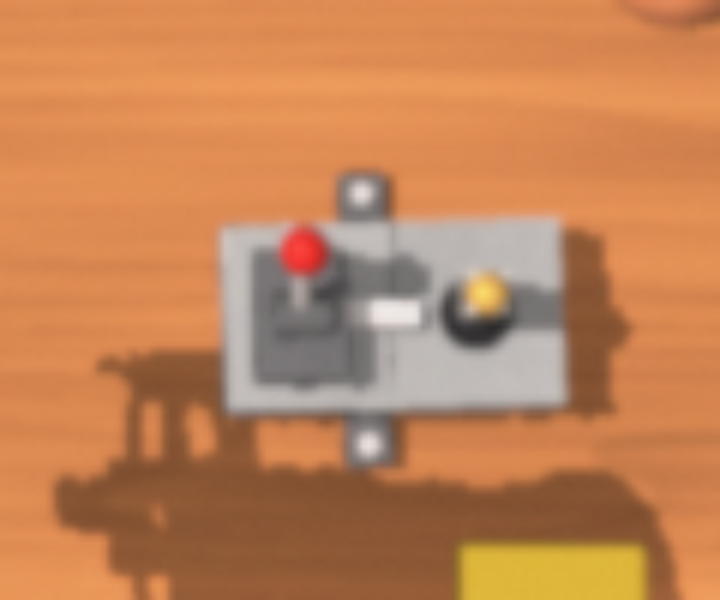

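View pics/h1.png

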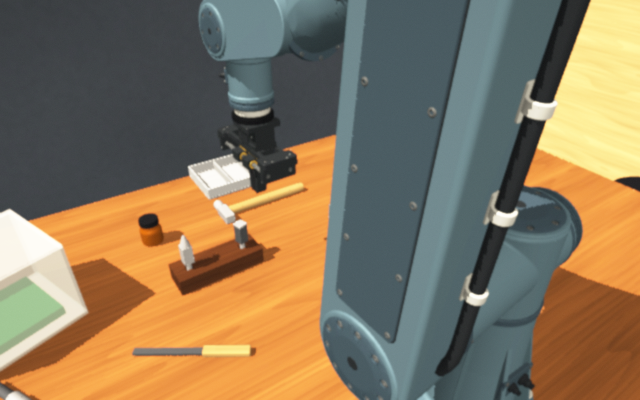

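View pics/h3.png

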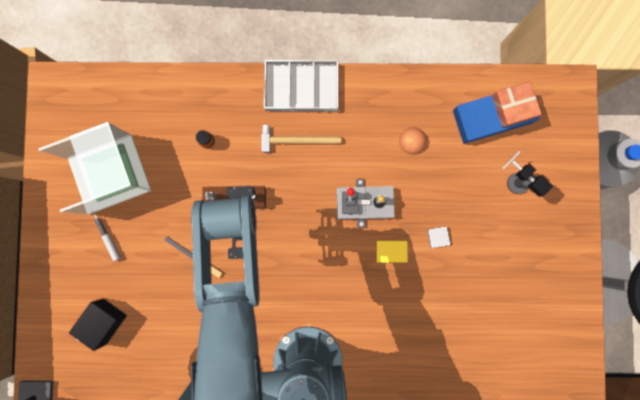

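The top view shows the red lever over to the +x side at (303,250) and the stake in the well at (485,293), with everything else in place. The dome top reads 0.115 m, which matches the stake fully home. The ball moved from x 0.484 to 0.534 and its top dropped 3–4 mm, which fits an end angle of 1.0 rad. Handing in.

```bash
python3 -c "
from h import *
st=robot.read_state();print(st['clock'],st['joint_vel'].round(3)); print(robot.hand_in())"
```

```text
17.575 [ 0.008 -0.001 -0.    -0.001  0.001  0.001]
the job is handed in; nothing more can be done
None
```

I seated the dome stake in the holder's hole, released it, pushed the clamp lever over to its stop and handed the job in at about 17.6 s. No verdict was reported.

- **Finding the hole:** the averaged depth picture from the top camera showed the hole about 6.5 mm from the well centre, towards +x. I lowered the stake there in small steps and it went straight in, so no sliding search was needed. By the wrist force, stake and holder pressed at about 4–5 N at most (1 kg is about 10 N).
- **Stake:** the dome top reads about 115 mm, which matches a shank tip 12 mm up, fully home. The stake looks upright from above, but the arm blocked the side view of the released stake at the end, so its tilt has only that one check.
- **Lever:** the push force rose sharply to 13 N at the end of its travel, which I took as the stop. The ball moved from x 0.484 to 0.534 and its top dropped about 3–4 mm, which fits the full 1.0 rad. The ball's x position alone could also fit an end angle near 0.9 rad, so the stop force and the drop in height decided it.
- **Everything else:** at the end the gripper was clear of everything, and the other stakes and tools I could see were where they started. The arm hid part of the stand and the file from above, but both looked unmoved from the side.

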